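# Unplug the power modules and pack them in the carrying case

## Task

The burn-in test is over: pull every power module that is plugged into the test dock out of its sprung socket and stand it upright in an empty bay of the carrying case, and pack the spare module standing loose on the bench in the same way. When all of them are in, close the lid of the case fully, then swing the red-ended latch bar over the lid's tongue and down until it rests in its catch. Leave the other things on the bench where they are.

Things in the scene. Friction and masses are not known exactly. Their poses are not given: they have to be found in the camera images.
- module1: black finned power module, 44 (its x) by 80 mm (its y), body 40 mm high, 0.2 to 0.34 kg; on top an orange grip fin 14 mm thick (its x), 50 mm long (its y), 32 mm high (fin top 72 mm above the underside). A 6 mm deep groove crosses both y ends 8 to 20 mm up. Origin: centre of its underside, z up. Starts upright in dock socket 1, axes as the dock; may be absent (None).
- module2: power module exactly like module1 (see there), starting upright in dock socket 2, axes as the dock; may be absent (None)
- module3: power module exactly like module1 (see there), starting upright in dock socket 3, axes as the dock; may be absent (None)
- module4: power module exactly like module1 (see there), starting upright in dock socket 4, axes as the dock; may be absent (None)
- spare: power module exactly like module1 (see there), standing loose on the bench between dock and case; always present
- socket1 (a point): centre of the floor of dock socket 1 (all four are alike), 12 mm above the bench, axes as the dock. A plugged module sits 25 mm deep with 1.2 mm play; a sprung slide in the outer y wall bites into its groove. It comes out straight up: about 10 N (at most 15) over the first 15 mm, clear after 25 mm.
- dock: grey test dock, fixed: 129 (its x) by 201 mm (its y), walls 37 mm high, four sockets (x, y in mm): 1 (-29,-47), 2 (-29,47), 3 (29,-47), 4 (29,47); a console 60 mm deep, 58 mm high along its +x side; orange slides on its outer y walls. Origin: centre of the underside of the socket block, z up.
- case: black carrying case, fixed to the bench: 265 mm (its x) by 106 mm (its y), walls 45 mm high and 5 mm thick, floor 5 mm up; three cross walls part it into four bays, each 60 mm (x) by 96 mm (y) inside, 65 mm apart. A module goes in upright with its x along the case's x. Lid hinged along the +y edge; latch bar along the -y side. Origin: centre of its underside, z up.
- bay1 (a point): centre of the floor of bay 1 of the case (bays run from -x to +x of the case); axes as the case
- bay2 (a point): centre of the floor of bay 2 of the case (bays run from -x to +x of the case); axes as the case
- bay3 (a point): centre of the floor of bay 3 of the case (bays run from -x to +x of the case); axes as the case
- bay4 (a point): centre of the floor of bay 4 of the case (bays run from -x to +x of the case); axes as the case
- lid (a joint): angle of the case's lid, rad: 0 = fully closed, grows as it opens, starts at 1.55 to 1.9. It has a stiff hinge (0.3 N m) and stays more or less where it is left; push it right down. A dark cap, 265 by 106 mm; closed, it covers the case, its outer face level, 46 mm above the hinge, 91 mm above the bench.
- lid_hinge (a point): middle of the lid's hinge line, on the +y rim of the case, 45 mm up; the hinge runs along the case's x. Axes as the case. The lid reaches 106 mm from it: towards the case's -y when closed, upward at 1.57 rad.
- lid_front (a point): middle of the free front edge of the lid's outer face, 106 mm from the hinge line along the face; moves with the lid
- latch (a joint): angle of the steel latch bar, rad: 0 = level in its catch along the case's -y side, over the steel tongue that sticks out 45 mm from the closed lid; grows as its red end swings up (1.57 = upright) and over towards the case's +x; starts at 1.4 to 1.9. It turns stiffly (0.1 N m): push it right down.
- latch_pivot (a point): pivot of the latch bar, in the case's frame at x 125, y -83, z 57 mm; it turns about the case's y. Axes as the case. Closed, the bar runs from here towards the case's -x; 95 mm long, 10 mm thick (along its swing), 12 mm wide, the red end piece 35 mm long and 30 mm wide.
- latch_tip (a point): middle of the red end piece of the latch bar, 77.5 mm from the pivot, on the bar's centre line; moves with the bar
- dropper: white plastic bottle, 36 mm across, 85 mm high; bystander, origin at its underside
- flux_jar: amber jar with steel cap, 60 mm across, 60 mm high; bystander, origin at its underside
- spool: metal reel, 60 mm across, 50 mm high; bystander, origin at its underside
- screwdriver: screwdriver, 180 mm long, lying; bystander
- brush: brush, lying; bystander
- tip_pot: white pot, 70 mm across, 60 mm high; bystander, origin at its underside
Not all that is in view belongs to the job. What is shaped like the spare but purple is not meant. What is shaped like the module1 but blue is not meant.

How it is judged:
By the outcome, as a careful person would: the job done as asked, in the order asked, and still so for the second after the job is handed in, with the robot touching nothing.
Of module1, module2, module3, module4 only 2 to 3 are there at a start; the rules pass over those that are not, and their reading is None.
At some moment in a run one of spare may be knocked a few centimetres aside while the robot is not near it.
Once in a run the grip may slacken for a moment while it holds something.
It also fails if it takes over 210 s, if anything falls off the work surface, if the arm or the gripper's body presses on something with over 40 N, if the wrist force passes 120 N, or if a joint passes its speed limit or range.

## Robot

A 7-joint arm with a two-finger parallel gripper is mounted at the origin on the work surface. World frame = base frame: x ahead of the robot, y to its left, z up, the work surface at z = 0. Lengths are in m, angles in rad, forces in N, time in s.
With the tool pointing down it reaches from about 0.4 to 0.85 m from the base axis. Payload 10.4 kg.
Tool frame: the origin (TCP) lies at the very end of the fingers, on their centre line; the grasp point (between the pads) lies 19 mm behind it (manip.grip_point_offset is the distance from the TCP to the grasp point, in m); z points along the fingers, y is the line along which they close (so a half turn about z gives the same grasp; the last joint's range is limited). The gripper opens to 85 mm and grips with 20 to 120 N. Pads are 22 mm wide; open, the fingers measure 114 mm over their backs; the gripper's body (76 mm by 85 mm) begins 54 mm behind the grasp point. The pads swing forward as they close: fully open they stand 13 mm farther back than shut.
Start: joints at [-1.149, 0.332, -0.065, 1.46, 0.022, 1.35, -0.088], TCP at [0.269, 0.564, 0.231] pointing down, gripper open.
Joint ranges: [-2.6, 2.6], [-0.5, 2.12], [-1.47, 1.34], [0.16, 2.42], [-1.27, 4.41], [0.06, 2.06], [-2.6, 2.6]. Speed limits (rad/s): [2.22, 2.22, 2.79, 2.79, 3.14, 3.14, 3.14].

## Interface

Orientations are given as a unit quaternion [x, y, z, w].
In Python, from workcell import manip gives the robot as it stands. The module is installed in compiled form; this text tells all that it offers.
- The arm moves only by the tool step_arm, never from a script. Its argument "moves" is a list of rows, each a list of 7 numbers: the closure, from 0 (fully open) to 1 (shut), then the shift along the world's x, y, z in mm, then the turn, a rotation vector about the world's x, y, z in rad. In form: [[grip, tx, ty, tz, ax, ay, az], ...]. A call has 1 to 10 rows; each row is the pose to reach, as a shift and turn from the pose commanded when the call began; what a row does not reach only later rows make up. A row lasts 1/10 s, in which the tool goes at most 50 mm and 8.59 degrees, less where a joint would pass 70% of its speed; a pose out of reach is approached as far as the arm can. A call with a gripper value outside its range is refused whole. The fingers move at their own pace and stop on an object; "grip_force" is the grip in N (left out, the last holds). Time passes only in rows, so rows that repeat a pose let the fingers close. It gives the time, the measured TCP pose, the force, the opening and the grip force at its end, in the units of the state.
- manip.get_obs(): the state, without advancing time (a new reading comes with each control period).
- manip.camera(name): name is "scene" or "top" or "wrist"; returns a dict with "image" (400x640x3 uint8, blue, green, red), "K" (3x3 intrinsics, pixels), "dist_coeffs" ([k1, k2, p1, p2, k3] as OpenCV has them; the pictures are not rectified), "rvec" (rotation vector, rad) and "tvec" (3), from world to camera coordinates, as OpenCV has them; the wrist camera has in their place "mount" (4x4, takes a point from camera to tool coordinates, whose origin is the TCP and whose axes are the flange's). Camera axes: x right, y down, z forward; pixel columns grow to the right and rows downward; lengths in m; the calibration is good to about 2 mm. A picture is of the moment at which its call begins: read the wrist's pose just before it. There is no depth.
- manip.hand_in(): hands the job in; it is judged then, once.
The state is a dict: "clock": time; "joint_pos": joint angles; "joint_velocities": joint speeds; "tau": joint torques, N m; "position": TCP position; "ee_rot": TCP orientation; "ft_force": force on the tool from outside, world axes, zero at the start; "torque": the same for the moment, N m; "grip_width": opening from 0.0 (shut) to 1.0 (fully open); "grasp_force": force on a finger pad.
Only numpy, scipy, OpenCV 4.12 (cv2) and the standard library are available. Lean on these libraries where they do the work, as an engineer would, in place of code of your own. Each camera call takes 0.05 s, during which the arm holds its last target. There are 200 camera calls.

## Working session

There is one attempt and no reset: what is moved stays moved. The work goes in short steps, Python scripts to look and compute and a tool call to move; the robot and the scene stay as the last step left them, time stands still between calls to the robot, and variables do not carry over. Pictures are saved under pics/ and viewed, at most 17 in all, crops included, and the job is handed in when it is done.

Besides the shell and the picture viewer there is one more tool, called after ">>>" as name(argument=value, ...), one argument or row to a line, values as JSON. step_arm: Moves the arm, as the interface text tells. Its arguments: {"type":"object","properties":{"moves":{"type":"array","items":{"type":"array","items":{"type":"number"}}},"grip_force":{"type":"number"}},"required":["moves"]}

```bash
mkdir -p pics
cat > h.py <<'E'
import numpy as np, cv2
from scipy.spatial.transform import Rotation as R
from workcell import manip
def cam(n):
    o=manip.get_obs(); c=manip.camera(n)
    if 'mount' in c:
        T=np.eye(4); T[:3,:3]=R.from_quat(o['ee_rot']).as_matrix(); T[:3,3]=o['position']
        W=T@np.array(c['mount']); c['Rwc']=W[:3,:3]; c['o']=W[:3,3]
        c['rvec']=cv2.Rodrigues(W[:3,:3].T)[0]; c['tvec']=-W[:3,:3].T@W[:3,3]
    else:
        r=cv2.Rodrigues(np.array(c['rvec'],float))[0]; c['Rwc']=r.T; c['o']=-r.T@np.array(c['tvec'],float).ravel()
    c['K']=np.array(c['K'],float); c['d']=np.array(c['dist_coeffs'],float)
    return c
def ray(c,p):
    u=cv2.undistortPoints(np.array(p,float).reshape(-1,1,2),c['K'],c['d']).reshape(-1,2)
    return (c['Rwc']@np.c_[u,np.ones(len(u))].T).T
def plane(c,p,z):
    r=ray(c,p); return c['o']+r*((z-c['o'][2])/r[:,2])[:,None]
def proj(c,P):
    return cv2.projectPoints(np.array(P,float).reshape(-1,3),np.array(c['rvec'],float),np.array(c['tvec'],float),c['K'],c['d'])[0].reshape(-1,2)
def mask(c,lo,hi):
    return cv2.inRange(cv2.cvtColor(c['image'],cv2.COLOR_BGR2HSV),np.array(lo),np.array(hi))
E
python3 - <<'E'
from h import *
a=cam('top');b=cam('scene')
import pickle; pickle.dump((a,b),open('c0.pkl','wb'))
cv2.imwrite('pics/top.png',a['image']);cv2.imwrite('pics/scene.png',b['image'])
print(a['o'],b['o'],a['Rwc'],manip.get_obs(),manip.grip_point_offset)
E
```

```text
[ 0.38549798 -0.06399955  1.14304207] [0.93621346 0.72272468 0.801411  ] [[-2.22214089e-04 -9.91430080e-01  1.30638230e-01]
 [-9.99973550e-01  1.17001821e-03  7.17847319e-03]
 [-7.26980335e-03 -1.30633180e-01 -9.91404117e-01]] {'clock': 0.1, 'joint_pos': array([-1.14858643,  0.33283548, -0.06469864,  1.46086626,  0.02157795,
        1.34990473, -0.08852905]), 'joint_velocities': array([ 0.00015958, -0.00075542,  0.00019861, -0.00233323,  0.00083271,
        0.00178692,  0.00059696]), 'tau': array([ 1.93958658e-03, -6.26741195e+01,  4.93128283e-02, -3.92436612e+01,
        1.62907911e-02,  6.80964367e-03,  1.76943678e-05]), 'position': array([0.26877845, 0.56387409, 0.23057448]), 'ee_rot': array([ 2.20583622e-01,  9.75367844e-01, -6.47484171e-04, -1.26612932e-04]), 'ft_force': array([ 0.37729897,  0.71279668, -0.00596039]), 'torque': array([ 0.00027439,  0.03197698, -0.00987926]), 'grasp_force': 0.0, 'grip_width': 0.9967441498918076} 0.0187
```

View pics/top.png

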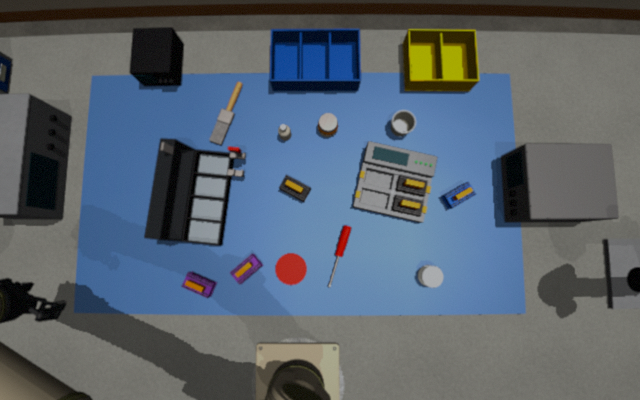

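View pics/scene.png

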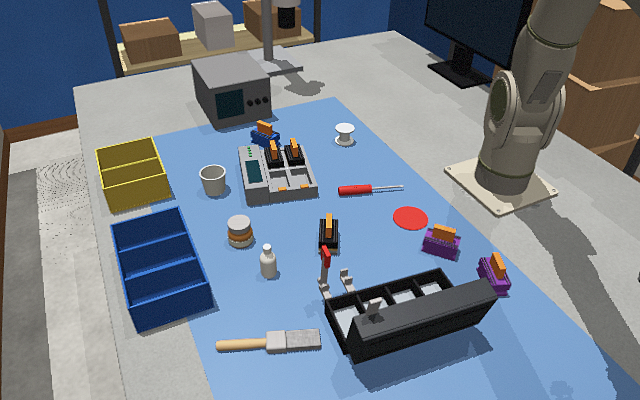

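The top view (image up is world +x, left is +y) shows:
- **Dock:** around (395,182). Modules sit in the right-hand sockets at (412,185) and (408,205).
- **Candidates:** black body with orange fin at (295,188), between dock and case, fits the spare. The purple ones at (199,285) and (246,269) and the blue one at (459,195) are not meant.
- **Case:** around (195,192), lid standing open on its left, latch at (236,155).

Next I'll enlarge these areas to confirm and measure them.

Run:
```python
from h import *
import pickle; a,b=pickle.load(open('c0.pkl','rb'))
im=a['image']
m=mask(a,(8,130,80),(28,255,255))
n,l,s,ce=cv2.connectedComponentsWithStats(m)
for i in range(1,n):
    if s[i,4]>15:
        pts=np.argwhere(l==i)[:,::-1].astype(np.float32)
        P=plane(a,pts,0.078)[:,:2]
        r=cv2.minAreaRect((P*1000).astype(np.float32))
        print(ce[i].round(1),s[i,4],np.round(P.mean(0)*1000),np.round(r[1]),round(r[2],1))
A=cv2.resize(im[125:235,270:480],None,fx=3.8,fy=3.8,interpolation=cv2.INTER_CUBIC)[:,:800]
B=cv2.resize(im[125:255,140:260],None,fx=1.4,fy=1.4)
C=cv2.resize(im[130:250,140:310],None,fx=3,fy=3,interpolation=cv2.INTER_CUBIC)
cv2.imwrite('pics/cropA.png',A)
cv2.imwrite('pics/cropC.png',C)
for n_,p in dict(case4=[(173,142),(246,152),(145,238),(222,245)],dock=[(365,142),(437,155),(424,221),(354,207)]).items(): print(n_,plane(a,p,0.045).round(3)[:,:2])
```

```text
[464.5  29. ] 20 [1011. -487.] [ 0. 56.] 0.9
[442.3  61.9] 573 [ 908. -415.] [132. 195.] 0.4
[475.3  44. ] 24 [ 964. -515.] [ 6. 41.] 86.0
[476.6  61. ] 21 [ 911. -515.] [ 3. 40.] 86.1
[234.4  95.9] 113 [805. 179.] [12. 81.] 70.7
[361.7 173.8] 26 [ 580. -177.] [11. 17.] 89.1
[293.5 185.6] 116 [548.   9.] [52. 16.] 63.2
[414.7 183. ] 118 [ 554. -322.] [53. 17.] 75.7
[427.5 189. ] 24 [ 538. -357.] [ 8. 17.] 87.9
[463.4 192.9] 78 [ 527. -455.] [12. 48.] 29.0
[357.1 193.8] 24 [ 525. -164.] [10. 17.] 75.4
[410.4 203.9] 116 [ 497. -309.] [53. 16.] 76.8
[423.5 209. ] 24 [ 483. -344.] [ 8. 16.] 88.1
[243.1 269.3] 100 [322. 142.] [15. 49.] 40.7
[194.3 285.6] 110 [278. 272.] [51. 16.] 67.4
case4 [[0.681 0.361]
 [0.65  0.148]
 [0.405 0.428]
 [0.386 0.209]]
dock [[ 0.679 -0.192]
 [ 0.641 -0.397]
 [ 0.453 -0.353]
 [ 0.492 -0.158]]
```

View pics/cropA.png

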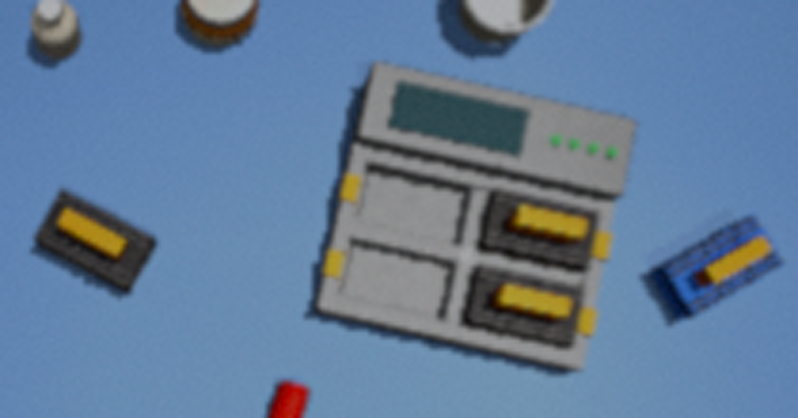

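View pics/cropC.png

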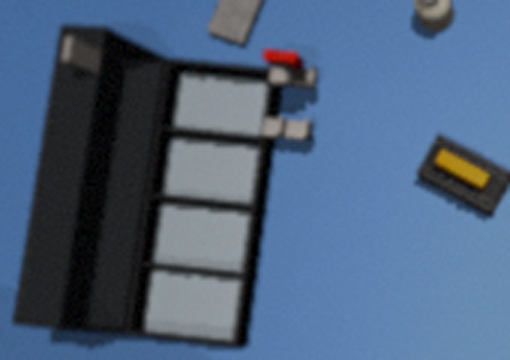

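Confirmed: the spare is the black module at top-view pixel (293,186). Modules 1 and 3 are in the dock, sockets 2 and 4 are empty, and all four bays are empty. I'll go above the case next and measure it with the wrist camera.

>>> step_arm(
  moves=[
    [0, 20, -40, 40, 0, 0, -0.14],
    [0, 50, -80, 80, 0, 0, -0.28],
    [0, 80, -120, 120, 0, 0, -0.42],
    [0, 110, -160, 160, 0, 0, -0.56],
    [0, 140, -200, 190, 0, 0, -0.7],
    [0, 170, -240, 190, 0, 0, -0.84],
    [0, 200, -280, 190, 0, 0, -0.98],
    [0, 230, -310, 190, 0, 0, -1.12],
    [0, 230, -320, 190, 0, 0, -1.26],
    [0, 230, -320, 190, 0, 0, -1.26],
  ],
)

```text
clock: 1.1
position: [0.5024, 0.2373, 0.4219]
ee_rot: [0.758, 0.653, 0.0, 0.001]
ft_force: [-0.3, 0.4, 1.4]
grip_width: 1.005
grasp_force: 0.0
```

Run:
```python
from h import *
c=cam('wrist'); cv2.imwrite('pics/w1.png',c['image'])
import pickle; pickle.dump(c,open('w1.pkl','wb'))
print(c['mount'],c['K'],c['o'],manip.get_obs()['joint_pos'],manip.get_obs()['position'])
```

```text
[[ 2.63364320e-04 -9.56219595e-01 -2.92649989e-01  7.49515844e-02]
 [ 9.99998061e-01  8.23000133e-04 -1.78918525e-03 -7.86246229e-04]
 [ 1.95170498e-03 -2.92648950e-01  9.56217958e-01 -1.43726570e-01]
 [ 0.00000000e+00  0.00000000e+00  0.00000000e+00  1.00000000e+00]] [[281.2846175    0.         314.73466923]
 [  0.         281.2846175  197.0903623 ]
 [  0.           0.           1.        ]] [0.51248187 0.31179405 0.56553091] [-0.79777864  0.14616541  0.3138922   1.30555772 -0.04411771  1.69647077
 -0.63423342] [0.50097962 0.24012533 0.42153059]
```

View pics/w1.png

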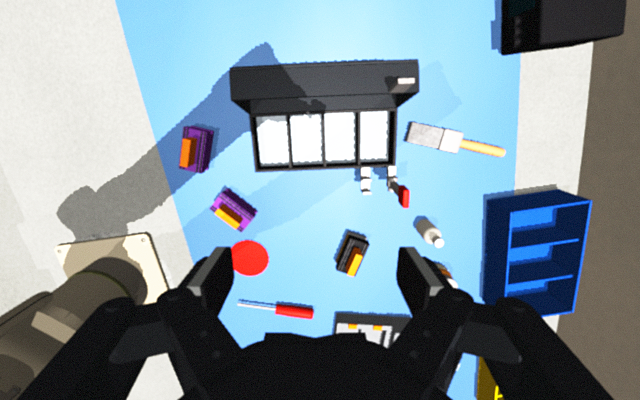

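The wrist view shows the case at (325,135) with four empty white bays. The lid is above it at rows 60-105, the latch's red end is at (404,196), and the spare is at (352,255). Now I'll fit the case rim corners.

Run:
```python
from h import *
import pickle; c=pickle.load(open('w1.pkl','rb'))
im=c['image']; hsv=cv2.cvtColor(im,cv2.COLOR_BGR2HSV)
g=cv2.cvtColor(im,cv2.COLOR_BGR2GRAY)
blue=((hsv[:,:,0]>85)&(hsv[:,:,0]<130)&(hsv[:,:,1]>60)&(hsv[:,:,2]>60))
def fit(pts,z):
    P=plane(c,pts,z)[:,:2]
    for _ in range(4):
        m=P.mean(0);u=np.linalg.svd(P-m)[2][0];n=np.array([-u[1],u[0]])
        r=(P-m)@n; k=abs(r)<max(0.0015,2*r.std()); P=P[k]
    u=u*np.sign(u[np.argmax(abs(u))]); return m,u,len(P),r.std()
bot=[(x,150+np.argmax(blue[150:185,x])-.5) for x in range(262,358)]
lef=[(270-np.argmax(blue[y,270:230:-1])+.5,y) for y in range(120,164)]
rig=[(380+np.argmax(blue[y,380:410])-.5,y) for y in range(118,160)]
L={}
for n,p in dict(bot=bot,lef=lef,rig=rig).items():
    L[n]=fit(p,.045); print(n,L[n],np.degrees(np.arctan2(L[n][1][1],L[n][1][0])))
def inter(a,b):
    t=np.linalg.solve(np.c_[a[1],-b[1]],b[0]-a[0]); return a[0]+t[0]*a[1]
bl,br=inter(L['bot'],L['lef']),inter(L['bot'],L['rig'])
x=(br-bl); print('corners',bl,br,np.linalg.norm(x)); x/=np.linalg.norm(x); y=np.array([-x[1],x[0]])
ctr=(bl+br)/2+y*.053; yaw=np.degrees(np.arctan2(x[1],x[0])); print('case',ctr,yaw)
# white floors
w=((g>190)&(hsv[:,:,1]<60)).astype(np.uint8); n,l,s,ce=cv2.connectedComponentsWithStats(w[95:175,240:405])
for i in range(1,n):
    if s[i,4]>200:
        print(s[i],ce[i]+[240,95]); P=plane(c,[ce[i]+[240,95]],.005)[0,:2]-ctr; print(P@x,P@y)
# inner cross-wall centre check from top cam later
def q(p,z): P=plane(c,[p],z)[0,:2]-ctr; return (P@x*1000).round(1),(P@y*1000).round(1)
m=mask(c,(0,150,100),(6,255,255)); n,l,s,ce=cv2.connectedComponentsWithStats(m)
for i in range(1,n):
    if s[i,4]>30: print('red',s[i],ce[i],q(ce[i],.134))
for p in [(230,68),(418,62),(234,97),(418,90)]: print('lid corner',q(p,.15),q(p,.14))
```

```text
bot (array([0.48737137, 0.20974489]), array([ 0.99382045, -0.11099965]), 96, np.float64(0.0005487144805606542)) -6.372944221254489
lef (array([0.39181391, 0.27527907]), array([0.10132364, 0.99485352]), 44, np.float64(0.0005230548030648266)) 84.18460335683586
rig (array([0.65109482, 0.24208676]), array([0.10914464, 0.99402588]), 42, np.float64(0.0005556266508706326)) 83.73398997188558
corners [0.38628925 0.22103473] [0.64560317 0.192072  ] 0.26092633217792127
case [0.52182919 0.25922585] -6.372944221254495
[  84   17   31   49 1410] [339.0964539  135.76170213]
0.030976244482458802 0.0025503788835330027
[ 120   16   28   49 1288] [373.14596273 134.47903727]
0.09770131478985618 0.0026869786130930932
[  50   19   32   48 1376] [305.91351744 137.83793605]
-0.034125678413738016 0.0009497825470715909
[  17   24   32   45 1238] [272.96122779 141.6542811 ]
-0.09934764712187082 -0.003929999168175498
red [402 189   7  18  97] [404.79381443 197.82474227] (np.float64(125.2), np.float64(-88.2))
red [231 241  37  34 981] [248.52293578 257.5351682 ] (np.float64(-138.2), np.float64(-186.3))
red [276 305  36  13 306] [294.11111111 310.90196078] (np.float64(-66.2), np.float64(-299.9))
lid corner (np.float64(-128.7), np.float64(112.4)) (np.float64(-131.5), np.float64(113.9))
lid corner (np.float64(128.2), np.float64(110.8)) (np.float64(131.6), np.float64(112.2))
lid corner (np.float64(-127.5), np.float64(74.5)) (np.float64(-130.2), np.float64(75.1))
lid corner (np.float64(130.3), np.float64(74.4)) (np.float64(133.8), np.float64(75.0))
```

Case: centre (0.522, 0.259), yaw about -6.2°, and the bay spacing checks out (±33, ±98 mm). Lid about 1.78 rad, latch about 1.55 rad. Now over to the dock.

>>> step_arm(
  moves=[
    [0, 5, -45, 0, 0, 0, -0.01],
    [0, 10, -90, 0, 0, 0, -0.02],
    [0, 15, -140, 0, 0, 0, -0.03],
    [0, 20, -190, 0, 0, 0, -0.04],
    [0, 20, -240, 0, 0, 0, -0.05],
    [0, 22, -290, 0, 0, 0, -0.06],
    [0, 24, -340, 0, 0, 0, -0.07],
    [0, 24, -390, 0, 0, 0, -0.08],
    [0, 24, -440, 0, 0, 0, -0.08],
    [0, 24, -490, 0, 0, 0, -0.08],
  ],
)

```text
clock: 2.15
position: [0.5232, -0.2455, 0.4211]
ee_rot: [0.777, 0.629, 0.0, -0.0]
ft_force: [1.2, -1.1, 1.0]
grip_width: 0.997
grasp_force: 0.0
```

>>> step_arm(
  moves=[
    [0.4, 0, -40, -30, 0, 0, 0],
    [0.4, 0, -80, -70, 0, 0, 0],
    [0.4, 0, -80, -110, 0, 0, 0],
    [0.4, 0, -80, -110, 0, 0, 0],
    [0.4, 0, -80, -110, 0, 0, 0],
    [0.4, 0, -80, -110, 0, 0, 0],
  ],
)

```text
clock: 2.75
position: [0.5244, -0.3241, 0.314]
ee_rot: [0.778, 0.629, 0.001, 0.001]
ft_force: [-0.2, -0.9, 0.5]
grip_width: 0.601
grasp_force: 0.0
```

Run:
```python
from h import *
c=cam('wrist'); cv2.imwrite('pics/w2.png',c['image'])
import pickle; pickle.dump(c,open('w2.pkl','wb'))
o=manip.get_obs(); print(c['o'],o['joint_pos'],o['position'],o['ee_rot'],o['grip_width'])
m=mask(c,(8,130,80),(28,255,255))
n,l,s,ce=cv2.connectedComponentsWithStats(m)
for i in range(1,n):
    if s[i,4]>80:
        pts=np.argwhere(l==i)[:,::-1].astype(np.float32)
        P=plane(c,pts,0.084)[:,:2]
        r=cv2.minAreaRect((P*1000).astype(np.float32))
        print(ce[i].round(1),s[i],np.round(P.mean(0)*1000),np.round(r[1]),round(r[2],1))
```

```text
[ 0.53890751 -0.25062069  0.45771879] [-0.0821159   0.33138373  0.74475814  1.38664419 -0.22419094  1.50519836
  0.43748972] [ 0.52436539 -0.3243895   0.31406856] [0.77778939 0.62852211 0.00110523 0.00154901] 0.6041109330271371
[293.5  52. ] [287  48  14   9 126] [ 529. -178.] [ 9. 16.] 77.8
[336.6  53. ] [330  49  14   9 125] [ 580. -190.] [ 9. 16.] 78.1
[541.6 162.5] [ 515   95  125  152 5045] [ 831. -382.] [233. 152.] 57.9
[606.9 145.8] [ 554  102   86   79 3121] [ 925. -375.] [127.  87.] 0.3
[291.6 160.6] [286 142  13  40 415] [ 496. -306.] [53. 16.] 76.9
[334.6 161.4] [329 143  13  39 220] [ 552. -320.] [52. 16.] 78.7
[601.1 210. ] [ 551  167   89   80 3757] [ 925. -471.] [141.  97.] 1.0
[294.1 188. ] [288 185  13   7  84] [ 490. -344.] [ 9. 17.] 77.9
[334.1 249.5] [322 233  26  33 391] [ 526. -448.] [19. 55.] 29.1
```

View pics/w2.png

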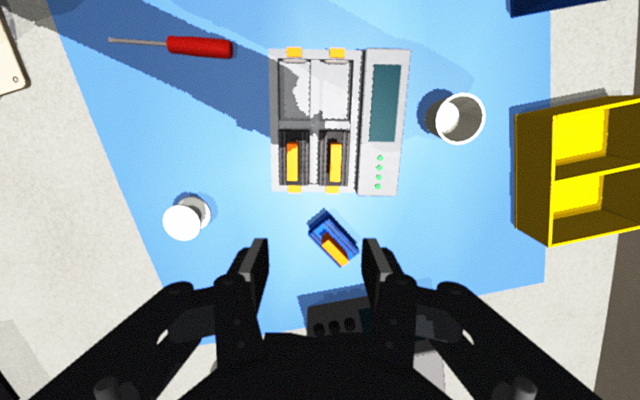

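The dock modules' fins are at wrist pixels (292,161) and (335,161), which gives module1 (0.496,-0.307) and module3 (0.552,-0.320). Dock yaw is about -13°, and the spacing of 58-59 mm matches the 58 mm given. The blue module at (334,250) is not meant. Descending on module3.

>>> step_arm(
  moves=[
    [0.4, 10, 1, -50, 0, 0, -0.015],
    [0.4, 20, 3, -100, 0, 0, -0.015],
    [0.4, 28, 4, -150, 0, 0, -0.015],
    [0.4, 28, 4, -195, 0, 0, -0.015],
    [0.4, 28, 4, -225, 0, 0, -0.015],
    [0.4, 28, 4, -245, 0, 0, -0.015],
    [0.4, 28, 4, -252, 0, 0, -0.015],
    [0.4, 28, 4, -252, 0, 0, -0.015],
  ],
  grip_force=80,
)

```text
clock: 3.6
position: [0.5519, -0.3208, 0.0601]
ee_rot: [0.783, 0.622, 0.0, 0.0]
ft_force: [-0.1, 0.1, -0.6]
grip_width: 0.6
grasp_force: 0.0
```

Run:
```python
from h import *
c=cam('wrist'); o=manip.get_obs(); print(o['position'],o['ft_force'],o['grip_width'])
im=c['image']; p=proj(c,[o['position']])[0]; print(p)
x,y=int(p[0]),int(p[1])
cv2.imwrite('pics/w3.png',cv2.resize(im[100:400,160:480],None,fx=2,fy=2))
```

```text
[ 0.55215642 -0.32125303  0.06095584] [ 0.75777136 -0.45532408  1.02083003] 0.604848880373126
[317.23326892 250.42354221]
```

View pics/w3.png

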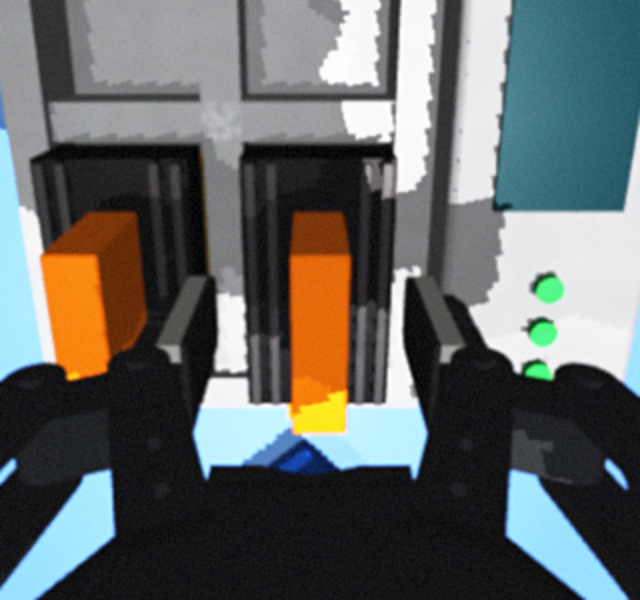

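The fin is between the fingers (crop columns 290-350, finger tips at 213 and 405) and about 1 mm right of centre. I'll nudge and close.

>>> step_arm(
  moves=[
    [0.7, 1, 0, 0, 0, 0, 0],
    [1, 1, 0, 0, 0, 0, 0],
    [1, 1, 0, 0, 0, 0, 0],
    [1, 1, 0, 0, 0, 0, 0],
    [1, 1, 0, 0, 0, 0, 0],
    [1, 1, 0, 0, 0, 0, 0],
  ],
  grip_force=80,
)

```text
clock: 4.25
position: [0.5527, -0.3214, 0.0605]
ee_rot: [0.783, 0.622, 0.001, 0.001]
ft_force: [-0.2, 1.2, 6.9]
grip_width: 0.142
grasp_force: 78.0
```

>>> step_arm(
  moves=[
    [1, 0, 0, 4, 0, 0, 0],
    [1, 0, 0, 8, 0, 0, 0],
    [1, 0, 0, 12, 0, 0, 0],
    [1, 0, 0, 16, 0, 0, 0],
    [1, 0, 0, 21, 0, 0, 0],
    [1, 0, 0, 27, 0, 0, 0],
    [1, 0, 0, 35, 0, 0, 0],
    [1, 0, 0, 35, 0, 0, 0],
  ],
)

```text
clock: 5.05
position: [0.5521, -0.3219, 0.0958]
ee_rot: [0.783, 0.621, 0.0, 0.001]
ft_force: [0.9, -0.7, -2.2]
grip_width: 0.146
grasp_force: 80.9
```

>>> step_arm(
  moves=[
    [1, 0, 0, 40, 0, 0, 0.02],
    [1, 0, 30, 75, 0, 0, 0.04],
    [1, 0, 70, 100, 0, 0, 0.06],
    [1, 0, 115, 112, 0, 0, 0.08],
    [1, 0, 160, 112, 0, 0, 0.1],
    [1, 0, 210, 112, 0, 0, 0.12],
    [1, 0, 260, 112, 0, 0, 0.12],
    [1, 0, 310, 112, 0, 0, 0.12],
    [1, 0, 360, 112, 0, 0, 0.12],
    [1, 0, 400, 112, 0, 0, 0.12],
  ],
)

```text
clock: 6.05
position: [0.5512, 0.0818, 0.2064]
ee_rot: [0.744, 0.668, 0.0, -0.0]
ft_force: [1.1, -0.2, -2.2]
grip_width: 0.151
grasp_force: 51.9
```

>>> step_arm(
  moves=[
    [1, 0, 40, 0, 0, 0, 0],
    [1, 0, 80, 0, 0, 0, 0],
    [1, 0, 120, 0, 0, 0, 0],
    [1, 0, 150, 0, 0, 0, 0],
    [1, 0, 170, 0, 0, 0, 0],
    [1, 2, 177, 0, 0, 0, 0],
    [1, 2, 177, 0, 0, 0, 0],
    [1, 2, 177, 0, 0, 0, 0],
  ],
)

```text
clock: 6.85
position: [0.5545, 0.2535, 0.2064]
ee_rot: [0.745, 0.667, -0.0, 0.0]
ft_force: [-0.5, -0.0, -2.2]
grip_width: 0.143
grasp_force: 82.5
```

```bash
cat > look.py <<'E'
from h import *
import sys
c=cam('wrist'); o=manip.get_obs(); print(o['position'].round(4),o['ft_force'].round(1),o['grip_width'],o['grasp_force'],o['joint_pos'].round(2))
print('yaw',np.degrees(np.arctan2(*R.from_quat(o['ee_rot']).as_matrix()[[1,0],1])).round(2))
cv2.imwrite('pics/'+sys.argv[1]+'.png',c['image'])
E
python3 look.py w4
```

```text
[0.5545 0.2535 0.2065] [-0.2 -0.6 -2.5] 0.14567035116784371 82.52451539039612 [-0.85  0.32  0.43  1.56 -0.14  1.29 -0.51]
yaw -6.41
```

View pics/w4.png

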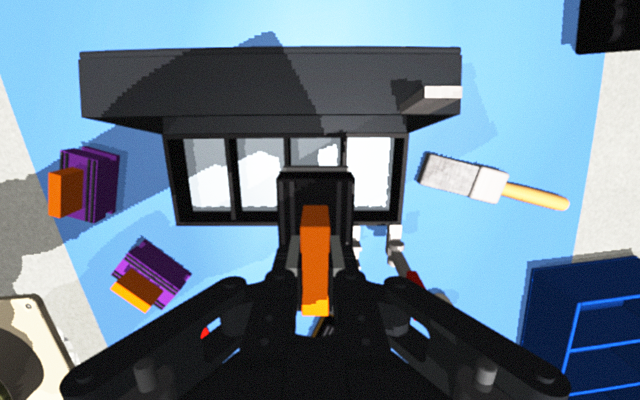

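Module held straight (fin at (315,260)) and lined up over bay 3. Lowering.

>>> step_arm(
  moves=[
    [1, 0, 2, -40, 0, 0, 0],
    [1, 0, 2, -80, 0, 0, 0],
    [1, 0, 2, -105, 0, 0, 0],
    [1, 0, 2, -125, 0, 0, 0],
    [1, 0, 2, -138, 0, 0, 0],
    [1, 0, 2, -146, 0, 0, 0],
    [1, 0, 2, -150, 0, 0, 0],
    [1, 0, 2, -151, 0, 0, 0],
    [1, 0, 2, -152, 0, 0, 0],
    [1, 0, 2, -152, 0, 0, 0],
  ],
)

```text
clock: 7.9
position: [0.5543, 0.258, 0.055]
ee_rot: [0.745, 0.668, 0.001, 0.0]
ft_force: [0.3, 0.3, -2.1]
grip_width: 0.147
grasp_force: 82.4
```

>>> step_arm(
  moves=[
    [1, 0, 0, -2, 0, 0, 0],
    [1, 0, 0, -2, 0, 0, 0],
    [0.45, 0, 0, -2, 0, 0, 0],
    [0.45, 0, 0, -2, 0, 0, 0],
    [0.45, 0, 0, -2, 0, 0, 0],
    [0.45, 0, 0, 10, 0, 0, 0],
    [0.45, 0, 0, 40, 0, 0, 0],
    [0.45, 0, 0, 90, 0, 0, 0],
    [0.45, 0, 0, 140, 0, 0, 0],
    [0.45, 0, -20, 170, 0, 0, 0],
  ],
)

```text
clock: 8.9
position: [0.5543, 0.2406, 0.2293]
ee_rot: [0.743, 0.669, 0.003, 0.0]
ft_force: [0.2, 0.2, -1.0]
grip_width: 0.55
grasp_force: 0.0
```

Run:
```python
from h import *
a=cam('top');cv2.imwrite('pics/top2.png',cv2.resize(a['image'][120:300,140:480],None,fx=2.3,fy=2.3,interpolation=cv2.INTER_CUBIC))
m=mask(a,(8,130,80),(28,255,255))
n,l,s,ce=cv2.connectedComponentsWithStats(m)
for i in range(1,n):
    if 60<s[i,4]<200:
        pts=np.argwhere(l==i)[:,::-1].astype(np.float32)
        P=plane(a,pts,0.075)[:,:2]
        r=cv2.minAreaRect((P*1000).astype(np.float32))
        print(ce[i].round(1),s[i,4],np.round(r[0]),np.round(r[1]),round(r[2],1))
```

```text
[234.3  95.9] 115 [806. 180.] [12. 82.] 70.6
[293.5 185.5] 116 [548.   9.] [52. 16.] 63.2
[203.8 183.5] 107 [554. 259.] [51. 17.] 86.0
[463.4 192.9] 78 [ 528. -457.] [12. 48.] 29.0
[410.4 203.9] 116 [ 498. -309.] [53. 16.] 76.8
[243.2 269.3] 101 [322. 143.] [15. 49.] 40.7
```

View pics/top2.png

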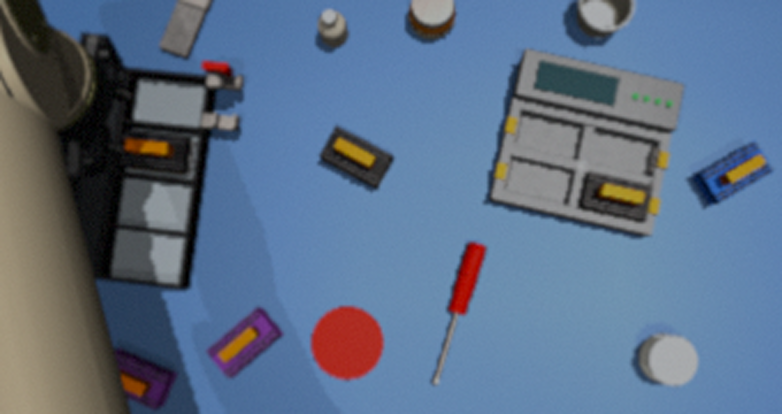

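Module3 stands in bay 3 (fin at (554,259) mm). Next is the spare: black body, top-view pixel (293,186), world (548,9), yaw about -27°.

>>> step_arm(
  moves=[
    [0.45, 0, -45, 0, 0, 0, -0.06],
    [0.45, 0, -90, 0, 0, 0, -0.14],
    [0.45, -5, -135, 0, 0, 0, -0.22],
    [0.45, -6, -180, -10, 0, 0, -0.3],
    [0.45, -6, -220, -30, 0, 0, -0.36],
    [0.45, -6, -232, -60, 0, 0, -0.36],
    [0.45, -6, -232, -80, 0, 0, -0.36],
    [0.45, -6, -232, -80, 0, 0, -0.36],
  ],
)

```text
clock: 9.75
position: [0.5463, 0.0051, 0.1425]
ee_rot: [0.852, 0.523, -0.002, -0.001]
ft_force: [-0.4, 0.2, 0.4]
grip_width: 0.551
grasp_force: 0.0
```

```bash
cat > fins.py <<'E'
from h import *
import sys
z=float(sys.argv[1]); c=cam('wrist'); o=manip.get_obs(); print((o['position']*1000).round(1),o['grip_width'])
print('yaw',np.degrees(np.arctan2(*R.from_quat(o['ee_rot']).as_matrix()[[1,0],1])).round(2))
cv2.imwrite('pics/fins%s.png'%sys.argv[2],c['image'])
m=mask(c,(8,130,80),(28,255,255))
n,l,s,ce=cv2.connectedComponentsWithStats(m)
for i in range(1,n):
    if s[i,4]>200:
        P=plane(c,np.argwhere(l==i)[:,::-1].astype(float),z)[:,:2]
        r=cv2.minAreaRect((P*1000).astype(np.float32))
        print(ce[i].round(1),s[i,4],np.round(r[0]),np.round(r[1]),round(r[2],1))
E
python3 fins.py .072 a
```

```text
[547.3   5.6 144.2] 0.554026168360559
yaw -26.9
[517.8 183. ] 1068 [701. -52.] [47. 33.] 44.0
[ 23.9 180.8] 1558 [342. 131.] [30. 48.] 41.6
[315.6 197.4] 1119 [549.  11.] [55. 15.] 61.5
```

>>> step_arm(
  moves=[
    [0.45, 1, 4, -40, 0, 0, -0.01],
    [0.45, 1, 4, -70, 0, 0, -0.01],
    [0.45, 1, 4, -88, 0, 0, -0.01],
    [0.45, 1, 4, -95, 0, 0, -0.01],
    [0.45, 1, 4, -95, 0, 0, -0.01],
    [1, 1, 4, -95, 0, 0, -0.01],
    [1, 1, 4, -95, 0, 0, -0.01],
    [1, 1, 4, -95, 0, 0, -0.01],
    [1, 1, 4, -95, 0, 0, -0.01],
    [1, 1, 4, -95, 0, 0, -0.01],
  ],
  grip_force=80,
)

```text
clock: 10.8
position: [0.55, 0.0099, 0.0509]
ee_rot: [0.855, 0.519, 0.001, 0.0]
ft_force: [-1.5, -0.1, 6.9]
grip_width: 0.143
grasp_force: 79.3
```

>>> step_arm(
  moves=[
    [1, 0, 0, 30, 0, 0, 0],
    [1, 0, 0, 75, 0, 0, 0],
    [1, -5, 15, 120, 0, 0, 0.06],
    [1, -15, 55, 150, 0, 0, 0.14],
    [1, -25, 100, 155, 0, 0, 0.22],
    [1, -35, 145, 155, 0, 0, 0.3],
    [1, -45, 190, 155, 0, 0, 0.365],
    [1, -55, 230, 155, 0, 0, 0.365],
    [1, -60, 252, 155, 0, 0, 0.365],
    [1, -60, 252, 155, 0, 0, 0.365],
  ],
)

```text
clock: 11.8
position: [0.4872, 0.2659, 0.2045]
ee_rot: [0.744, 0.668, 0.0, -0.001]
ft_force: [0.0, -0.7, -1.9]
grip_width: 0.142
grasp_force: 78.6
```

```bash
python3 look.py w5
```

```text
[0.4882 0.2633 0.2045] [ 0.4 -1.2 -1.9] 0.13914795405604044 78.57714414596558 [-0.93  0.2   0.41  1.71 -0.08  1.25 -0.62]
yaw -6.36
```

View pics/w5.png

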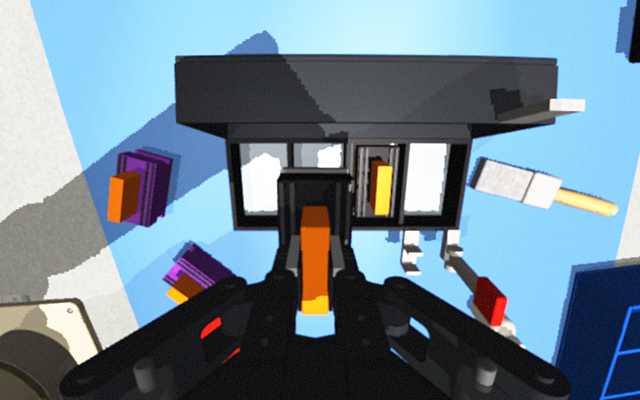

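The spare is held straight (fin at (315,260)) over bay 2, and bay 3's module stands upright at (381,188). Lowering.

>>> step_arm(
  moves=[
    [1, 2, 0, -40, 0, 0, 0],
    [1, 2, 0, -80, 0, 0, 0],
    [1, 2, 0, -105, 0, 0, 0],
    [1, 2, 0, -125, 0, 0, 0],
    [1, 2, 0, -138, 0, 0, 0],
    [1, 2, 0, -145, 0, 0, 0],
    [1, 2, 0, -149, 0, 0, 0],
    [1, 2, 0, -151, 0, 0, 0],
    [1, 2, 0, -151, 0, 0, 0],
  ],
)

```text
clock: 12.75
position: [0.4915, 0.2612, 0.0559]
ee_rot: [0.747, 0.665, 0.0, -0.0]
ft_force: [-10.0, -7.7, 19.2]
grip_width: 0.145
grasp_force: 81.6
```

>>> step_arm(
  moves=[
    [1, 0, 0, -1, 0, 0, 0],
    [1, 0, 0, -1, 0, 0, 0],
    [0.45, 0, 0, -1, 0, 0, 0],
    [0.45, 0, 0, -1, 0, 0, 0],
    [0.45, 0, 0, -1, 0, 0, 0],
    [0.45, 0, 0, 10, 0, 0, 0],
    [0.45, 0, 0, 40, 0, 0, 0],
    [0.45, 0, 0, 90, 0, 0, 0],
    [0.45, 0, 0, 140, 0, 0, 0],
    [0.45, 0, -20, 190, 0, 0, 0],
  ],
)

```text
clock: 13.75
position: [0.4903, 0.2451, 0.2428]
ee_rot: [0.745, 0.667, 0.001, -0.0]
ft_force: [0.3, 0.9, -0.1]
grip_width: 0.552
grasp_force: 0.0
```

Run:
```python
from h import *
c=cam('wrist');cv2.imwrite('pics/w6.png',cv2.resize(c['image'][60:360,160:560],None,fx=2,fy=2))
m=mask(c,(8,130,80),(28,255,255)); n,l,s,ce=cv2.connectedComponentsWithStats(m)
for i in range(1,n):
    if s[i,4]>200:
        P=plane(c,np.argwhere(l==i)[:,::-1].astype(float),.077)[:,:2]
        r=cv2.minAreaRect((P*1000).astype(np.float32)); print(ce[i].round(1),np.round(r[0]),np.round(r[1]),round(r[2],1))
```

```text
[368.4 163.3] [552. 260.] [53. 19.] 83.7
[306.  163.3] [481. 263.] [53. 16.] 83.6
[135.3 171. ] [287. 278.] [56. 28.] 67.3
[196.5 264.9] [330. 153.] [33. 50.] 40.8
```

View pics/w6.png

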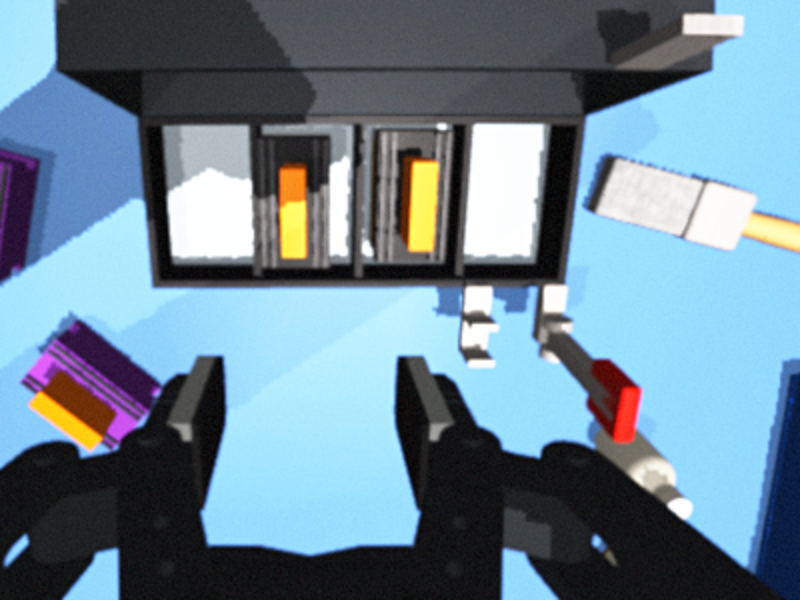

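Both modules are in bays 3 and 2. The spare stands near the left wall of its bay (fin crop (293,210)), and floor contact came at the expected height. I'll check it from the top camera on the way to module1.

>>> step_arm(
  moves=[
    [0.4, 0, -45, 0, 0, 0, 0],
    [0.4, 0, -95, 0, 0, 0, -0.02],
    [0.4, 0, -145, 0, 0, 0, -0.04],
    [0.4, 0, -195, 0, 0, 0, -0.06],
    [0.4, 0, -245, 0, 0, 0, -0.08],
    [0.4, 0, -295, 0, 0, 0, -0.1],
    [0.4, 2, -345, 0, 0, 0, -0.12],
    [0.4, 5, -395, 0, 0, 0, -0.12],
    [0.4, 5, -445, 0, 0, 0, -0.12],
    [0.4, 5, -480, 0, 0, 0, -0.12],
  ],
)

```text
clock: 14.8
position: [0.4951, -0.2405, 0.2406]
ee_rot: [0.786, 0.619, 0.0, 0.001]
ft_force: [0.8, -0.7, -0.1]
grip_width: 0.596
grasp_force: 0.0
```

>>> step_arm(
  moves=[
    [0.4, 0, -40, 0, 0, 0, 0],
    [0.4, 0, -65, -40, 0, 0, 0],
    [0.4, 0, -72, -80, 0, 0, 0],
    [0.4, 0, -72, -100, 0, 0, 0],
    [0.4, 0, -72, -100, 0, 0, 0],
    [0.4, 0, -72, -100, 0, 0, 0],
  ],
)

```text
clock: 15.4
position: [0.4962, -0.3089, 0.1408]
ee_rot: [0.785, 0.62, 0.0, 0.0]
ft_force: [1.2, -1.1, 0.3]
grip_width: 0.598
grasp_force: 0.0
```

```bash
python3 fins.py .084 b
python3 - <<'E'
from h import *
a=cam('top'); cv2.imwrite('pics/top3.png',cv2.resize(a['image'][130:250,140:260],None,fx=5,fy=5,interpolation=cv2.INTER_CUBIC))
m=mask(a,(8,130,80),(28,255,255)); n,l,s,ce=cv2.connectedComponentsWithStats(m)
for i in range(1,n):
    if 60<s[i,4]<200:
        P=plane(a,np.argwhere(l==i)[:,::-1].astype(float),.075)[:,:2]
        r=cv2.minAreaRect((P*1000).astype(np.float32)); print(ce[i].round(1),s[i,4],np.round(r[0]),np.round(r[1]),round(r[2],1))
E
```

```text
[ 496.7 -309.   141.4] 0.5997123825117786
yaw -13.39
[314.4  19.2] 438 [ 525. -181.] [10. 16.] 76.6
[390.   19.2] 457 [ 572. -192.] [10. 17.] 77.3
[315.4 211.6] 1389 [ 496. -308.] [62. 16.] 76.1
[365.9 321.9] 274 [ 514. -419.] [33. 11.] 79.5
[234.4  95.8] 113 [806. 180.] [12. 82.] 70.7
[203.4 183.3] 124 [555. 258.] [54. 18.] 84.2
[201.1 209.5] 125 [483. 262.] [55. 18.] 83.8
[243.2 269.2] 97 [323. 143.] [15. 49.] 39.4
[194.4 285.7] 112 [278. 274.] [51. 16.] 68.1
```

View pics/top3.png

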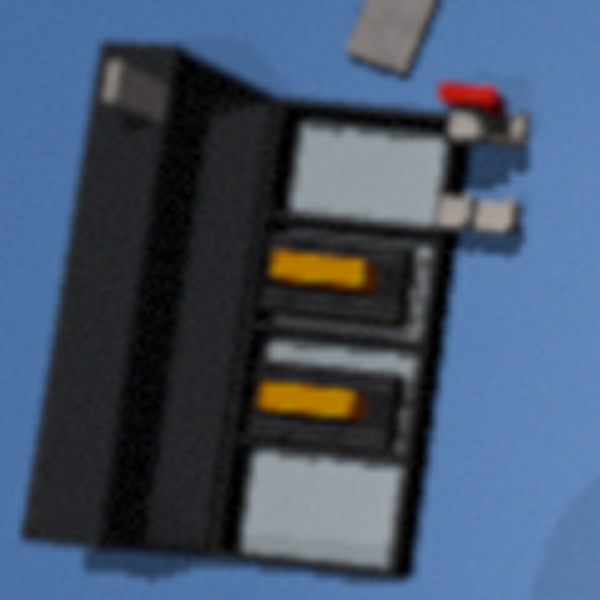

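Both modules stand in their bays, fins at crop (320,268) and (308,398). Module1's fin (496,-308) is directly under the gripper. Descending and gripping.

>>> step_arm(
  moves=[
    [0.4, 0, 0, -40, 0, 0, 0],
    [0.4, 0, 0, -65, 0, 0, 0],
    [0.4, 0, 0, -76, 0, 0, 0],
    [0.4, 0, 0, -80, 0, 0, 0],
    [0.4, 0, 0, -80, 0, 0, 0],
    [1, 0, 0, -80, 0, 0, 0],
    [1, 0, 0, -80, 0, 0, 0],
    [1, 0, 0, -80, 0, 0, 0],
    [1, 0, 0, -80, 0, 0, 0],
    [1, 0, 0, -80, 0, 0, 0],
  ],
  grip_force=80,
)

```text
clock: 16.5
position: [0.4967, -0.3091, 0.0608]
ee_rot: [0.785, 0.62, 0.001, 0.001]
ft_force: [0.4, 1.0, 5.6]
grip_width: 0.143
grasp_force: 78.8
```

>>> step_arm(
  moves=[
    [1, 0, 0, 4, 0, 0, 0],
    [1, 0, 0, 8, 0, 0, 0],
    [1, 0, 0, 12, 0, 0, 0],
    [1, 0, 0, 16, 0, 0, 0],
    [1, 0, 0, 21, 0, 0, 0],
    [1, 0, 0, 27, 0, 0, 0],
    [1, 0, 0, 35, 0, 0, 0],
    [1, 0, 0, 35, 0, 0, 0],
  ],
)

```text
clock: 17.3
position: [0.4963, -0.3098, 0.0964]
ee_rot: [0.785, 0.619, 0.0, 0.001]
ft_force: [0.1, 0.6, -3.2]
grip_width: 0.144
grasp_force: 80.9
```

>>> step_arm(
  moves=[
    [1, 0, 0, 40, 0, 0, 0.02],
    [1, -5, 30, 75, 0, 0, 0.04],
    [1, -10, 70, 100, 0, 0, 0.06],
    [1, -15, 115, 110, 0, 0, 0.08],
    [1, -20, 160, 110, 0, 0, 0.1],
    [1, -25, 205, 110, 0, 0, 0.125],
    [1, -30, 255, 110, 0, 0, 0.125],
    [1, -35, 300, 110, 0, 0, 0.125],
    [1, -40, 345, 110, 0, 0, 0.125],
    [1, -45, 390, 110, 0, 0, 0.125],
  ],
)

```text
clock: 18.3
position: [0.4504, 0.0826, 0.2051]
ee_rot: [0.745, 0.667, 0.001, -0.0]
ft_force: [1.1, 0.4, -3.4]
grip_width: 0.151
grasp_force: 80.8
```

>>> step_arm(
  moves=[
    [1, -5, 40, 0, 0, 0, 0],
    [1, -10, 80, 0, 0, 0, 0],
    [1, -16, 120, 0, 0, 0, 0],
    [1, -22, 160, 0, 0, 0, 0],
    [1, -26, 180, 0, 0, 0, 0],
    [1, -26, 187, 0, 0, 0, 0],
    [1, -26, 187, 0, 0, 0, 0],
    [1, -26, 187, 0, 0, 0, 0],
  ],
)

```text
clock: 19.1
position: [0.4255, 0.2667, 0.2047]
ee_rot: [0.745, 0.667, -0.0, 0.0]
ft_force: [0.3, -0.4, -2.5]
grip_width: 0.145
grasp_force: 80.8
```

```bash
python3 look.py w7
python3 - <<'E'
from h import *
a=cam('top'); m=mask(a,(8,130,80),(28,255,255)); n,l,s,ce=cv2.connectedComponentsWithStats(m)
for i in range(1,n):
    if 60<s[i,4]<200:
        print(ce[i].round(1),s[i,4],plane(a,[ce[i]],.075).round(3))
E
```

```text
[0.4256 0.2666 0.2048] [-0.2 -0.  -3.1] 0.14349477033661545 80.75645327568054 [-1.01  0.07  0.38  1.84 -0.03  1.24 -0.74]
yaw -6.37
[234.3  96. ] 114 [[0.806 0.18  0.075]]
[203.4 183.3] 122 [[0.555 0.258 0.075]]
[463.4 192.9] 78 [[ 0.527 -0.456  0.075]]
[200.9 209.4] 120 [[0.483 0.262 0.075]]
[184.  228.3] 74 [[0.431 0.307 0.075]]
[243.3 269.3] 99 [[0.322 0.142 0.075]]
[194.  285.8] 97 [[0.278 0.274 0.075]]
```

View pics/w7.png

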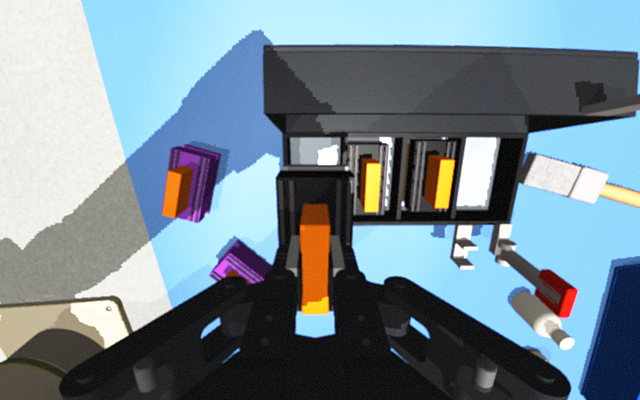

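Module1 is held straight over bay 1. Lowering.

>>> step_arm(
  moves=[
    [1, 0, 2, -40, 0, 0, 0],
    [1, 0, 2, -80, 0, 0, 0],
    [1, 0, 2, -105, 0, 0, 0],
    [1, 0, 2, -125, 0, 0, 0],
    [1, 0, 2, -138, 0, 0, 0],
    [1, 0, 2, -145, 0, 0, 0],
    [1, 0, 2, -149, 0, 0, 0],
    [1, 0, 2, -150, 0, 0, 0],
    [1, 0, 2, -150, 0, 0, 0],
  ],
)

```text
clock: 20.1
position: [0.4253, 0.2705, 0.0554]
ee_rot: [0.745, 0.668, 0.001, 0.0]
ft_force: [-0.2, 0.3, -1.9]
grip_width: 0.148
grasp_force: 80.6
```

>>> step_arm(
  moves=[
    [1, 0, 0, -1, 0, 0, 0],
    [1, 0, 0, -1, 0, 0, 0],
    [0.45, 0, 0, -1, 0, 0, 0],
    [0.45, 0, 0, -1, 0, 0, 0],
    [0.45, 0, 0, -1, 0, 0, 0],
    [0.45, 0, 0, 10, 0, 0, 0],
    [0.45, 0, 0, 40, 0, 0, 0],
    [0.45, 0, 0, 90, 0, 0, 0],
    [0.45, 0, -20, 140, 0, 0, 0],
    [0.45, 0, -60, 165, 0, 0, 0],
  ],
)

```text
clock: 21.1
position: [0.4254, 0.2125, 0.2239]
ee_rot: [0.743, 0.669, 0.002, 0.0]
ft_force: [0.9, 0.3, 0.4]
grip_width: 0.555
grasp_force: 0.0
```

All three modules are in. Next I close the gripper and go over to the outer (+y) side of the lid, from high up.

>>> step_arm(
  moves=[
    [1, 20, 35, 5, 0, 0, 0],
    [1, 45, 75, 5, 0, 0, 0],
    [1, 70, 115, 5, 0, 0, 0],
    [1, 95, 155, 5, 0, 0, 0],
    [1, 112, 190, 5, 0, 0, 0],
    [1, 112, 193, -30, 0, 0, 0],
    [1, 112, 193, -70, 0, 0, 0],
    [1, 112, 193, -105, 0, 0, 0],
    [1, 112, 193, -113, 0, 0, 0],
    [1, 112, 193, -113, 0, 0, 0],
  ],
  grip_force=40,
)

```text
clock: 22.1
position: [0.5366, 0.4032, 0.1065]
ee_rot: [0.745, 0.668, -0.001, 0.0]
ft_force: [0.1, 0.5, 0.3]
grip_width: 0.0
grasp_force: 0.0
```

Run:
```python
from h import *
o=manip.get_obs();print(o['position'].round(4),o['ft_force'].round(1),o['grip_width'])
b=cam('scene'); cv2.imwrite('pics/s2.png',cv2.resize(b['image'][180:400,200:560],None,fx=2.2,fy=2.2))
```

```text
[0.5366 0.4032 0.1065] [0.1 0.5 0.3] 0.00025196386740228586
```

View pics/s2.png

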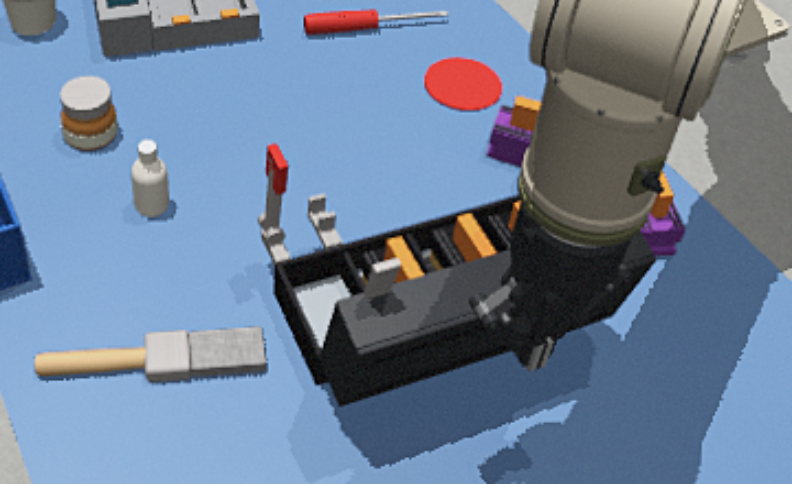

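The fingers are behind the lid's outer face (crop (540,355)) and free of it, and the latch stands upright. Now pushing the lid along its arc.

>>> step_arm(
  moves=[
    [1, -2, -15, 3, 0, 0, 0],
    [1, -3, -25, 8, 0, 0, 0],
    [1, -4, -35, 13, 0, 0, 0],
    [1, -5, -46, 18, 0, 0, 0],
    [1, -6, -57, 22, 0, 0, 0],
    [1, -7, -70, 25, 0, 0, 0],
    [1, -9, -82, 26, 0, 0, 0],
    [1, -10, -93, 25, 0, 0, 0],
    [1, -11, -104, 23, 0, 0, 0],
    [1, -11, -104, 23, 0, 0, 0],
  ],
)

```text
clock: 23.15
position: [0.5268, 0.2975, 0.1318]
ee_rot: [0.745, 0.667, 0.001, 0.0]
ft_force: [0.5, -0.8, 0.0]
grip_width: 0.002
grasp_force: 0.0
```

>>> step_arm(
  moves=[
    [1, -1, -10, -4, 0, 0, 0],
    [1, -2, -20, -8, 0, 0, 0],
    [1, -3, -28, -14, 0, 0, 0],
    [1, -4, -36, -20, 0, 0, 0],
    [1, -4, -43, -26, 0, 0, 0],
    [1, -5, -48, -31, 0, 0, 0],
    [1, -5, -50, -34, 0, 0, 0],
  ],
)

```text
clock: 23.85
position: [0.5215, 0.2483, 0.0959]
ee_rot: [0.745, 0.667, 0.0, 0.001]
ft_force: [0.7, -3.2, 4.8]
grip_width: -0.003
grasp_force: 2.5
```

Run:
```python
from h import *
o=manip.get_obs();print(o['position'].round(4),o['ft_force'].round(1),o['grip_width'])
b=cam('scene'); cv2.imwrite('pics/s3.png',cv2.resize(b['image'][180:400,200:560],None,fx=2.2,fy=2.2))
```

```text
[0.5215 0.2483 0.0959] [ 0.7 -3.2  4.8] -0.002767019724190304
```

View pics/s3.png

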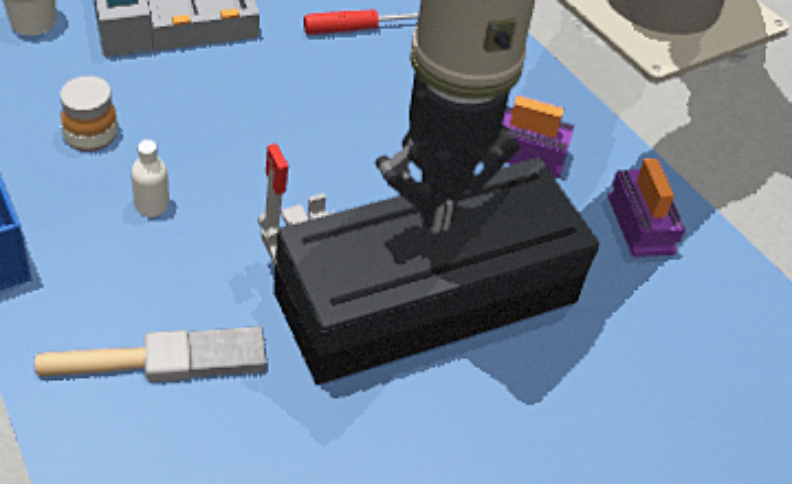

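The lid is nearly shut. Pressing down in small steps.

>>> step_arm(
  moves=[
    [1, -1, -8, -2, 0, 0, 0],
    [1, -2, -16, -4, 0, 0, 0],
    [1, -2, -16, -6, 0, 0, 0],
    [1, -2, -16, -7, 0, 0, 0],
    [1, -2, -16, -8, 0, 0, 0],
  ],
)

```text
clock: 24.4
position: [0.5188, 0.2325, 0.0908]
ee_rot: [0.745, 0.667, -0.0, -0.001]
ft_force: [-19.9, -9.5, 48.6]
grip_width: -0.004
grasp_force: 24.4
```

The lid bottomed out at z ≈ 91 mm under 48 N, so it is fully closed. Next I retreat up and go to the +x side of the latch bar.

>>> step_arm(
  moves=[
    [1, 0, 0, 30, 0, 0, 0],
    [1, 0, 0, 75, 0, 0, 0],
    [1, 10, -5, 115, 0, 0, 0],
    [1, 50, -24, 120, 0, 0, 0],
    [1, 95, -44, 120, 0, 0, 0],
    [1, 140, -65, 120, 0, 0, 0],
    [1, 160, -75, 110, 0, 0, 0],
    [1, 160, -75, 70, 0, 0, 0],
    [1, 160, -75, 40, 0, 0, 0],
    [1, 160, -75, 40, 0, 0, 0],
  ],
)

```text
clock: 25.4
position: [0.6759, 0.1576, 0.1221]
ee_rot: [0.745, 0.667, -0.004, -0.002]
ft_force: [0.1, 0.0, -1.1]
grip_width: -0.0
grasp_force: 0.0
```

Run:
```python
from h import *
o=manip.get_obs();print(o['position'].round(4),o['ft_force'].round(1))
b=cam('scene'); a=cam('top')
# latch red end: closest approach of rays from both views
C=[]
for c,box in ((a,(200,260,130,180)),(b,(300,345,235,280))):
    m=mask(c,(0,150,60),(7,255,255)); m2=np.zeros_like(m); x0,x1,y0,y1=box; m2[y0:y1,x0:x1]=m[y0:y1,x0:x1]
    p=np.argwhere(m2)[:,::-1]; print(len(p),p.mean(0)); C.append((c['o'],ray(c,[p.mean(0)])[0]))
(o1,r1),(o2,r2)=C; t=np.linalg.lstsq(np.c_[r1,-r2],o2-o1,rcond=None)[0]
q1,q2=o1+t[0]*r1,o2+t[1]*r2; q=(q1+q2)/2
d=q[:2]-[.522,.259]; print('red',q,np.linalg.norm(q1-q2),'case',d@[.9942,-.108],d@[.108,.9942])
cv2.imwrite('pics/s4.png',cv2.resize(b['image'][200:360,240:480],None,fx=3.3,fy=3.3))
```

```text
[0.6759 0.1576 0.1221] [ 0.1  0.  -1.1]
22 [235.54545455 149.27272727]
107 [325.85046729 256.86915888]
red [0.63519041 0.15967924 0.13305311] 0.0026508101416958833 case 0.12326054911973264 -0.08652013371597822
```

View pics/s4.png

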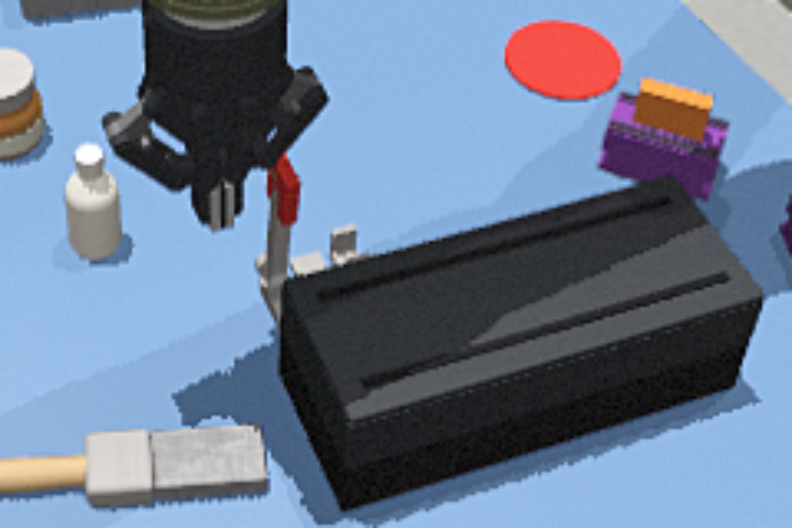

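The red end triangulates to case (123,-86,133), so the bar is upright at about 1.55 rad. The closed fingers are on its +x side with clearance. Swinging it over.

>>> step_arm(
  moves=[
    [1, -12, 1, 3, 0, 0, 0],
    [1, -21, 2, 5, 0, 0, 0],
    [1, -31, 3, 7, 0, 0, 0],
    [1, -40, 4, 8, 0, 0, 0],
    [1, -52, 6, 8, 0, 0, 0],
    [1, -64, 7, 5, 0, 0, 0],
    [1, -74, 8, 2, 0, 0, 0],
    [1, -83, 9, -3, 0, 0, 0],
    [1, -90, 10, -11, 0, 0, 0],
    [1, -96, 10, -20, 0, 0, 0],
  ],
)

```text
clock: 26.5
position: [0.5823, 0.1689, 0.1071]
ee_rot: [0.744, 0.668, 0.0, -0.0]
ft_force: [-1.0, 0.4, 2.1]
grip_width: 0.001
grasp_force: 0.6
```

>>> step_arm(
  moves=[
    [1, -5, 1, -9, 0, 0, 0],
    [1, -9, 1, -18, 0, 0, 0],
    [1, -12, 1, -27, 0, 0, 0],
    [1, -15, 1, -34, 0, 0, 0],
    [1, -16, 1, -38, 0, 0, 0],
    [1, -16, 1, -40, 0, 0, 0],
    [1, -16, 1, -40, 0, 0, 0],
  ],
)

```text
clock: 27.2
position: [0.5669, 0.1693, 0.0673]
ee_rot: [0.745, 0.667, -0.0, 0.0]
ft_force: [0.7, -0.1, -0.6]
grip_width: 0.001
grasp_force: 0.0
```

>>> step_arm(
  moves=[
    [1, 0, 0, -2, 0, 0, 0],
    [1, 0, 0, -4, 0, 0, 0],
    [1, 0, 0, -6, 0, 0, 0],
    [1, 0, 0, -7, 0, 0, 0],
    [1, 0, 0, -7, 0, 0, 0],
  ],
)

```text
clock: 27.7
position: [0.5671, 0.1695, 0.0619]
ee_rot: [0.745, 0.667, 0.0, -0.0]
ft_force: [-6.5, -1.9, 14.7]
grip_width: -0.003
grasp_force: 7.7
```

Firm contact at z = 62 mm, which is exactly the bar's closed height. One more small push, then retreat and look.

>>> step_arm(
  moves=[
    [1, 0, 0, -2, 0, 0, 0],
    [1, 0, 0, -2, 0, 0, 0],
    [1, 0, 0, 20, 0, 0, 0],
    [1, 0, 0, 60, 0, 0, 0],
    [1, 0, -10, 110, 0, 0, 0],
    [1, 0, -50, 150, 0, 0, 0],
    [1, -20, -100, 170, 0, 0, 0],
    [1, -40, -150, 170, 0, 0, 0],
    [1, -40, -150, 170, 0, 0, 0],
  ],
)

```text
clock: 28.6
position: [0.5261, 0.0141, 0.2318]
ee_rot: [0.747, 0.665, 0.001, 0.001]
ft_force: [0.2, -0.0, 0.6]
grip_width: -0.001
grasp_force: 0.0
```

Run:
```python
from h import *
b=cam('scene'); a=cam('top')
A=cv2.resize(a['image'][130:300,130:470],(800,400),interpolation=cv2.INTER_CUBIC)
B=cv2.resize(b['image'][200:360,240:480],(300,200),interpolation=cv2.INTER_CUBIC); B2=cv2.resize(b['image'][225:285,300:375],(250,200),interpolation=cv2.INTER_CUBIC)
o=np.zeros((600,800,3),np.uint8); o[:400]=A; o[400:,:300]=B; o[400:,300:550]=B2
cv2.imwrite('pics/fin.png',o)
C=[]
for c,box in ((a,(200,260,130,210)),(b,(300,380,225,290))):
    m=mask(c,(0,150,60),(7,255,255)); m2=np.zeros_like(m); x0,x1,y0,y1=box; m2[y0:y1,x0:x1]=m[y0:y1,x0:x1]
    p=np.argwhere(m2)[:,::-1]; print(len(p),p.mean(0)); C.append((c['o'],ray(c,[p.mean(0)])[0]))
(o1,r1),(o2,r2)=C; t=np.linalg.lstsq(np.c_[r1,-r2],o2-o1,rcond=None)[0]
q=(o1+t[0]*r1+o2+t[1]*r2)/2; d=q[:2]-[.522,.259]; print('red case',d@[.9942,-.108],d@[.108,.9942],q[2])
print(manip.get_obs()['position'])
```

```text
0 [nan nan]
61 [357.78688525 270.60655738]
 ** On entry to DLASCL parameter number  4 had an illegal value
 ** On entry to DLASCL parameter number  4 had an illegal value
 ** On entry to DLASCL parameter number  4 had an illegal value
 ** On entry to DLASCL parameter number  4 had an illegal value
 ** On entry to DLASCL parameter number  5 had an illegal value
 ** On entry to DLASCL parameter number  4 had an illegal value<stdin>:10: RuntimeWarning: Mean of empty slice.
  ret = um.true_divide(
Traceback (most recent call last):
numpy.linalg.LinAlgError: SVD did not converge in Linear Least Squares
```

View pics/fin.png

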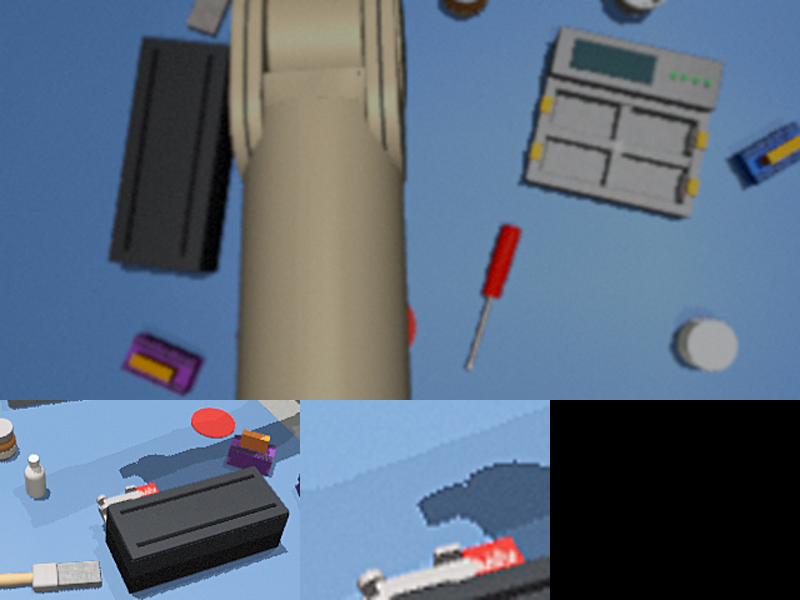

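The lid is closed and the bar lies along the case with its red end down (scene px (358,271)). The dock is empty and the bystanders stand in place. The arm hides the latch from the top camera, so I'll move away and check the bar's level by number.

>>> step_arm(
  moves=[
    [1, 0, -50, 10, 0, 0, 0],
    [1, 0, -100, 10, 0, 0, 0],
    [1, 0, -150, 10, 0, 0, 0],
    [1, 0, -200, 10, 0, 0, 0],
    [1, 0, -200, 10, 0, 0, 0],
  ],
)

```text
clock: 29.2
position: [0.5259, -0.1869, 0.2405]
ee_rot: [0.747, 0.665, -0.001, 0.001]
ft_force: [-1.6, -0.4, -0.4]
grip_width: 0.002
grasp_force: 0.0
```

Run:
```python
from h import *
b=cam('scene'); a=cam('top')
def case(q): d=q[:2]-[.522,.259]; return np.round([d@[.9942,-.108]*1000,d@[.108,.9942]*1000],1)
for n,c,box in (('top',a,(195,260,130,230)),('scene',b,(300,390,225,295))):
    m=mask(c,(0,150,60),(7,255,255)); m2=np.zeros_like(m); x0,x1,y0,y1=box; m2[y0:y1,x0:x1]=m[y0:y1,x0:x1]
    p=np.argwhere(m2)[:,::-1]; P=plane(c,p,.067); print(n,len(p),p.mean(0),case(P.mean(0)),[case(x)[0] for x in P][::6])
# lid top plane: dark blob outline from top at z=.091
g=cv2.cvtColor(a['image'],cv2.COLOR_BGR2GRAY); m=(g<70).astype(np.uint8); m[:,:150]=0;m[:,260:]=0;m[:130]=0;m[255:]=0
n,l,s,ce=cv2.connectedComponentsWithStats(m); i=1+np.argmax(s[1:,4])
P=plane(a,np.argwhere(l==i)[:,::-1].astype(float),.091)[:,:2]; r=cv2.minAreaRect((P*1000).astype(np.float32)); print(r, case(np.array(r[0])/1000))
```

```text
top 99 [236.03030303 181.92929293] [ 47.4 -84.8] [np.float64(62.8), np.float64(60.6), np.float64(57.2), np.float64(59.8), np.float64(56.7), np.float64(52.8), np.float64(48.8), np.float64(51.2), np.float64(47.5), np.float64(43.3), np.float64(45.0), np.float64(40.8), np.float64(43.1), np.float64(39.5), np.float64(35.5), np.float64(37.3), np.float64(33.9)]
scene 57 [357.29824561 270.47368421] [ 50.5 -87. ] [np.float64(41.3), np.float64(44.4), np.float64(57.3), np.float64(45.5), np.float64(64.3), np.float64(52.5), np.float64(63.4), np.float64(36.0), np.float64(38.3), np.float64(60.9)]
((518.0567016601562, 244.4414825439453), (132.85870361328125, 269.55218505859375), 83.60018157958984) [ -2.3 -14.9]
```

The red end is at case x = 47.4 mm (47.5 expected when closed), spanning about 30-65 mm. The latch is fully down, so I'm handing in.

```bash
python3 -c "
from workcell import manip
print(manip.hand_in())"
```

```text
the job is handed in; nothing more can be done
None
```

The two modules from the dock (1 and 3) and the spare are standing in bays 1 to 3, the lid and latch bar measure fully closed, nothing else on the bench was touched, and the job is handed in with no verdict returned.

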